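Inspection lamp out of its spring clip rack and onto charge

TASK

The stick lamp needs charging. Roll it sideways out of the clip rack, past the sprung front jaw and onto the rack's front ledge (do not pull it straight up: hooks hold it down), then pick it up and lay it gently in the two V saddles of the charging cradle, about centred along its length, either way round. Leave the other things on the desk where they are.

Things in the scene. Friction and masses are not known exactly. Their poses are not given: they have to be found in the camera images.
- lamp: Stick inspection lamp: plain cylinder 32 mm in diameter, 180 mm long, 0.18 to 0.33 kg, aluminium with black end sections. Origin at its middle, on its axis; y along its length towards the lens end (x and z turn as it rolls). It starts level in the rack, along the rack's y axis, its axis 45 mm above the desk. It rolls freely.
- rack: Fixed grey steel clip rack, 162 (x) by 200 (y) by 69 mm high. Origin on the desk straight below the clipped lamp's middle; y along the lamp, z up, -x is the open front where the lamp comes out. At y = +-70 mm stand back posts behind the lamp (22 mm wide, x 16 to 27 mm) with hooks on top. End cheeks (y = +-94 to 98 mm, 64 mm high) bar the way endways.
- clip (a point): Middle of the clipped lamp's place, on its axis, 45 mm above the rack's origin; axes as the rack's. The lamp lies on seats (top 29 mm above the desk, x -14 to 17 mm) at y = +-70 mm. Between the posts (y within +-55 mm) nothing stands behind the lamp above 8 mm height, so it can be pushed from behind there with closed fingertips.
- hooks: The two fixed hooks of the rack at y = +-70 mm (22 mm wide, 6 mm thick, underside 62.5 mm above the desk, 1.5 mm above the clipped lamp, reaching from the posts forward to x = -6 mm). Same frame as the rack. They keep the lamp from going straight up.
- jaw (a joint): Sprung front jaw of the rack: one steel flap 156 mm long in front of the lamp, hinged at its foot along the rack's y (x = -24, z = 11 mm); rounded upper edge of radius 4 mm, centred at x = -18, z = 35 mm. 0 rad upright as at the start, to 1.35 rad folded forward (-x) and down. A spring raises it again: about 3 N at the edge to start it, up to 15 N fully down.
- ledge (a point): Where the lamp's middle comes to rest after rolling out: axis height 24 mm, x = -97 mm in the rack's frame; axes as the rack's. Ledges at both sides (y +-50 to +-100 mm) slope from 14 mm height at x = -28 down to 7 mm at x = -114, where kerbs 32 mm high stop the lamp. Between them (y within +-50 mm) it is open down to the desk for fingers.
- cradle: Fixed black charging cradle, base 70 mm (x) by 150 mm (y), 6 mm thick. Origin on the desk under its centre; y along the lamp's place, z up. Two V saddles of 45 degree faces at y = +-55 mm (each 18 mm long, mouth about 42 mm wide, top 39 mm above the desk) hold the lamp with its axis along the cradle's y at x = 0, 40 mm above the desk. Between the saddles (y within +-46 mm) only the base is below.
- mouse: Black computer mouse, 105 by 60 by 30 mm, bystander between rack and cradle. Origin under its centre.
- mug: White mug, 80 mm across, 92 mm high, bystander. Origin under its centre.
- reader: Flat blue card reader, 85 by 120 by 30 mm, bystander. Origin under its centre.
- scanner: Black hand scanner lying down, about 165 mm long, 40 mm high, bystander. Origin under its handle's centre.
There are look-alikes about, which are no part of the job. Leave any green or turquoise look-alike of the cradle alone.

How it is judged (in metres and radians):
On the way:
1. the lamp has come out over the sprung jaw and lies on the rack's front ledge, let go (x of lamp in the frame of rack between -0.115 and -0.04 m and z of lamp in the frame of rack below 0.036 m and angle between the y axis of lamp and the y axis of rack, either way round below 0.35 rad and contact force between lamp and the fingers below 0.1 N), for 0.2 s.
At the end, for the whole second after the job is handed in: The lamp lies still in both V saddles of the cradle: its middle within 25 mm of the cradle's centre along its length, within 6 mm across and 5 mm in height of its seated place, its axis within 0.1 rad of the cradle's (horizontal distance between lamp and cradle below 0.026 m and x of lamp in the frame of cradle between -0.006 and 0.006 m and z of lamp in the frame of cradle between 0.035 and 0.045 m and angle between the y axis of lamp and the y axis of cradle, either way round below 0.1 rad and linear speed of lamp below 0.02 m/s); the robot touches nothing.
It fails at once if the lamp is forced up against the hooks with more than 40 N (contact force between lamp and hooks above 40 N).
It fails at once if the lamp is dropped from more than 20 mm above its place in the cradle (horizontal distance between lamp and cradle below 0.08 m and z of lamp in the frame of cradle above 0.06 m and contact force between lamp and anything else below 0.01 N).
It fails at once if a bystander (mouse, mug, reader, scanner) is moved by more than 25 mm (distance of any of mouse, mug, reader, scanner from where it was at the start of the episode above 0.025 m).
It also fails if it takes over 58 s, if anything falls off the work surface, if the arm or the gripper's body presses on something with over 40 N, if the wrist force passes 120 N, or if a joint passes its speed limit or range.

ROBOT

A 6-joint arm with a two-finger parallel gripper is mounted at the origin on the work surface. World frame = base frame: x ahead of the robot, y to its left, z up, the work surface at z = 0. Lengths are in mm, angles in rad, forces in N, time in s.
With the tool pointing down it reaches from about 275 to 750 mm from the base axis. Payload 10.2 kg.
Tool frame: the origin (TCP) lies between the finger pads; the fingertips stand 11 mm ahead of it and the grasp point (between the pads) lies 8 mm behind it (ctrl.tip_extent is the distance from the TCP to the fingertips, in mm); z points along the fingers, y is the direction in which the jaws open and shut (so a half turn about z gives the same grasp; the last joint's range is limited). The gripper opens to 85 mm and grips with 20 to 120 N. Pads are 22 mm wide; open, the fingers measure 114 mm over their backs; the gripper's body (76 mm by 85 mm) begins 54 mm behind the grasp point. The pads swing forward as they close: fully open they stand 13 mm farther back than shut.
Start: joints at [-1.455, 0.313, 1.498, -0, 1.331, -0.223], TCP at [174.474, -495.167, 242.294] pointing down, gripper open.
Joint ranges: [-2.94, 2.94], [-0.97, 2.17], [0.19, 2.56], [-1.23, 4.37], [0.02, 3.11], [-2.88, 2.88]. Speed limits (rad/s): [2.39, 2.39, 3.01, 3.14, 3.14, 3.14].

INTERFACE

Orientations are given as a unit quaternion [w, x, y, z].
In Python, from rig import ctrl gives the robot as it stands.
- The arm moves only by the tool apply_moves, never from a script. Its argument "commands" is a list of rows, each a list of 5 numbers: the finger opening in cm, from 0 to 8.54, then the shift along the tool's x, y, z in cm, then the turn about the tool's z in rad. In form: [[jaw, dx, dy, dz, roll], ...]. A call has 1 to 12 rows; each row shifts and turns the commanded pose from where the row before left it, along the tool's axes as they then stand; what a row does not reach is not made up. A row lasts 1/12 s, in which the tool goes at most 41.7 mm and 7.16 degrees, less where a joint would pass 70% of its speed; a pose out of reach is approached as far as the arm can. A call with a gripper value outside its range is refused whole. The fingers move at their own pace and stop on an object; "squeeze" is the grip in N (left out, the last holds). Time passes only in rows, so rows that do not move let the fingers close. It gives the time, the measured TCP pose, the force and the opening at its end, in the units of the state.
- ctrl.sense(): the state, without advancing time (a new reading comes with each control period).
- ctrl.capture(name): name is "scene" or "side" or "wrist"; returns the picture (420x560x3 uint8, red, green, blue); there is no depth.
- ctrl.camera_info(name): a dict with "fov_y" (degrees; the focal length in pixels is half the picture's height over the tangent of half this angle, whatever the lens; pixels are square), "cx", "cy" (the principal point, pixels), "camera_from_world" (4x4, takes a point from world to camera coordinates). Camera axes: x right, y down, z forward; pixel columns grow to the right and rows downward; lengths in mm; the calibration is good to about 2 mm. The wrist camera is an equidistant fisheye: a pixel r from the principal point sees the ray r / f radians off the axis. A picture is of the moment at which its call begins: read the wrist's pose just before it. camera_info takes no time and is no camera call; for the wrist camera it gives the pose at the moment of the call.
- ctrl.finish_job(): hands the job in, once; it reports no verdict.
The state is a dict: "time_s": time; "joints": joint angles; "dq": joint speeds; "tau": joint torques, N m; "eef_pos": TCP position; "ee_rot": TCP orientation; "force": force on the tool from outside, world axes, zero at the start; "wrist_torque": the same for the moment, N m; "grip_width": opening from 0.0 (shut) to 1.0 (fully open).
Only numpy, scipy, OpenCV 4.12 (cv2) and the standard library are available. Lean on these libraries where they do the work, as an engineer would, in place of code of your own. Each camera call takes 0.05 s, during which the arm holds its last target.

## Working session

There is one attempt and no reset: what is moved stays moved. The work goes in short steps, Python scripts to look and compute and a tool call to move; the robot and the scene stay as the last step left them, time stands still between calls to the robot, and variables do not carry over. Pictures are saved under pics/ and viewed, and the job is handed in when it is done.

Besides the shell and the picture viewer there is one more tool, called by a JSON object that holds its "api" and its "payload", one argument or row to a line. apply_moves: Moves the arm, as the interface text tells. Its arguments: {"type":"object","properties":{"commands":{"type":"array"},"squeeze":{"type":"number"}},"required":["commands"]}

```bash
ls; mkdir -p pics
python3 - <<'E'
from rig import ctrl
import cv2
s=ctrl.sense();print(s)
for n in("scene","side","wrist"):
    i=ctrl.camera_info(n);print(n,i)
    cv2.imwrite(f"pics/{n}0.png",ctrl.capture(n)[:,:,::-1])
E
```

```text
pics
{'time_s': 0.0, 'joints': array([-1.45541063e+00,  3.13443990e-01,  1.49845970e+00, -6.19366951e-06,
        1.33100261e+00, -2.23426255e-01]), 'dq': array([ 2.71947862e-04,  6.81242980e-04, -1.05881337e-03,  9.20350863e-05,
        4.50649264e-04, -2.43984797e-04]), 'tau': array([ 3.48466738e-04, -4.12266469e+01, -2.59748268e+01, -1.07827639e-04,
        4.09423184e-03, -2.88862668e-05]), 'eef_pos': array([ 174.43686382, -494.9056736 ,  241.72963069]), 'ee_rot': array([-6.56027332e-04,  9.85684754e-01,  1.68597551e-01,  3.24611559e-05]), 'force': array([ 0.09654175, -0.08333494,  0.33729203]), 'wrist_torque': array([ 0.00954291, -0.04942405,  0.00146355]), 'grip_width': 0.9984849912553464}
scene {'fov_y': 53.25479994222129, 'cx': 276.6417336584263, 'cy': 210.09319960134528, 'camera_from_world': array([[-8.75370880e-01,  4.83375520e-01,  8.59815956e-03,
         5.57202221e+02],
       [ 3.32026140e-01,  6.14021127e-01, -7.16056351e-01,
        -9.32678931e+01],
       [-3.51403563e-01, -6.23960065e-01, -6.97989523e-01,
         1.28448767e+03],
       [ 0.00000000e+00,  0.00000
[... 251 characters left out ...]
 [-1.88441220e-01, -5.83647730e-01, -7.89838739e-01,
         1.11537726e+02],
       [ 2.31615509e-01,  7.55149108e-01, -6.13273252e-01,
         1.36748354e+03],
       [ 0.00000000e+00,  0.00000000e+00,  0.00000000e+00,
         1.00000000e+00]])}
wrist {'fov_y': 65.70646984690485, 'cx': 279.46156260589095, 'cy': 206.94729030019485, 'camera_from_world': array([[ 3.31928359e-01, -9.43302504e-01, -1.98766797e-03,
        -5.24519841e+02],
       [-8.97255717e-01, -3.16374375e-01,  3.07960118e-01,
        -4.03431306e+01],
       [-2.91128397e-01, -1.00437250e-01, -9.51397191e-01,
         3.81037078e+02],
       [ 0.00000000e+00,  0.00000000e+00,  0.00000000e+00,
         1.00000000e+00]])}
```

View pics/scene0.png

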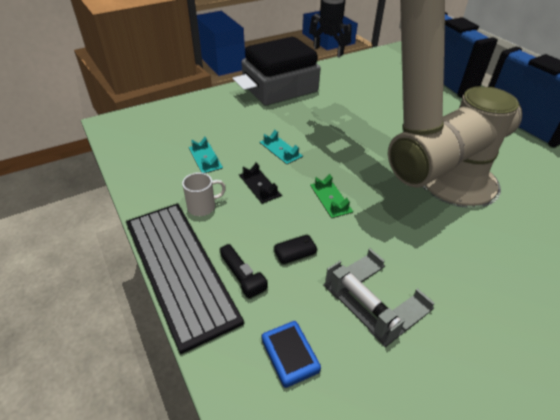

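View pics/side0.png

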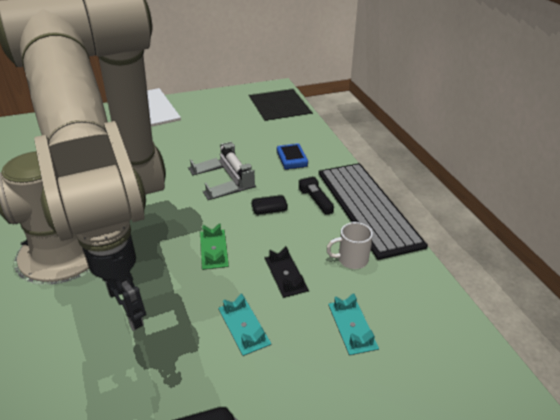

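View pics/wrist0.png

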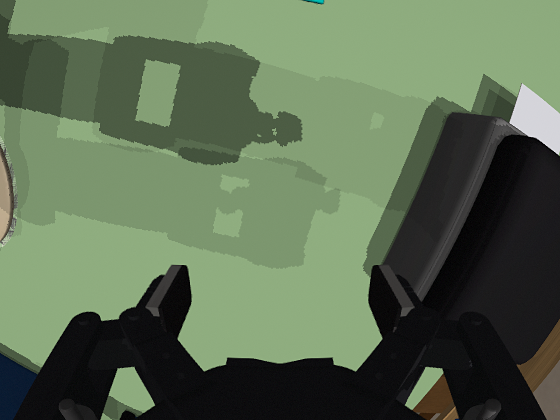

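The scene view shows four cradle-like things: black at (260,184), green at (331,196), and turquoise at (205,155) and (281,147). The black one fits the description. The rack is at (365,295) with the lamp clipped in it. I'll enlarge both to confirm.

Run:
```python
import cv2,numpy as np
a=cv2.imread('pics/scene0.png');b=cv2.imread('pics/side0.png')
def c(im,x,y,w,h,s): return cv2.resize(im[y:y+h,x:x+w],None,fx=s,fy=s,interpolation=cv2.INTER_CUBIC)
cv2.imwrite('pics/c1.png',c(a,315,240,130,110,6)) 
cv2.imwrite('pics/c2.png',c(b,180,135,90,70,8))
cv2.imwrite('pics/c3.png',np.hstack([c(a,230,155,60,55,6),c(b,255,235,60,55,6)*1]))
```

```text
(no output)
```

View pics/c1.png

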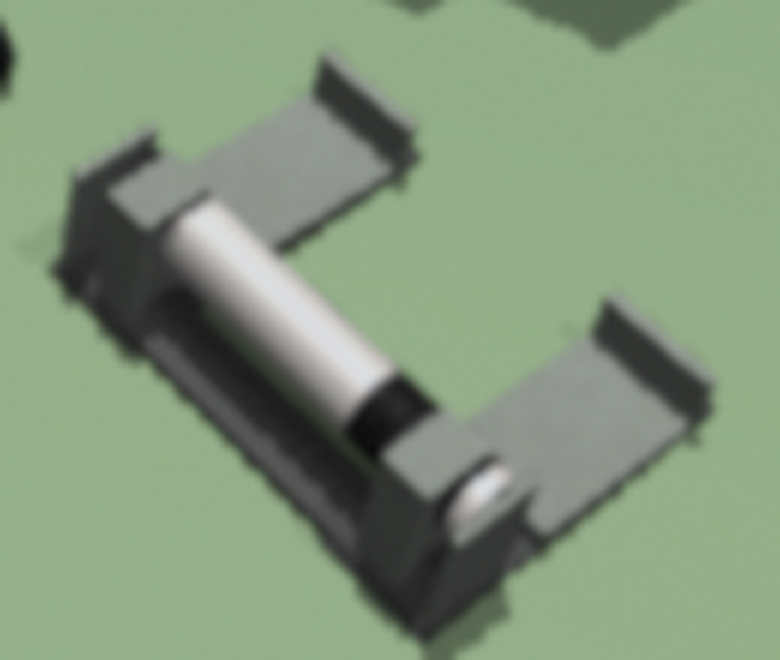

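View pics/c2.png

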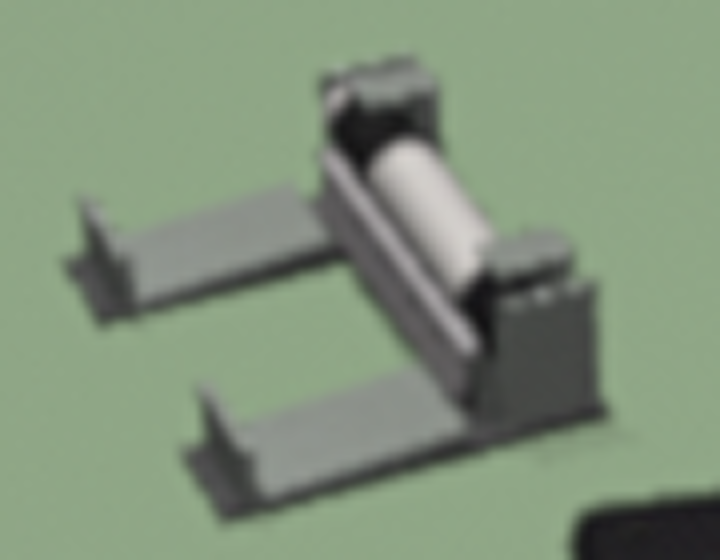

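View pics/c3.png

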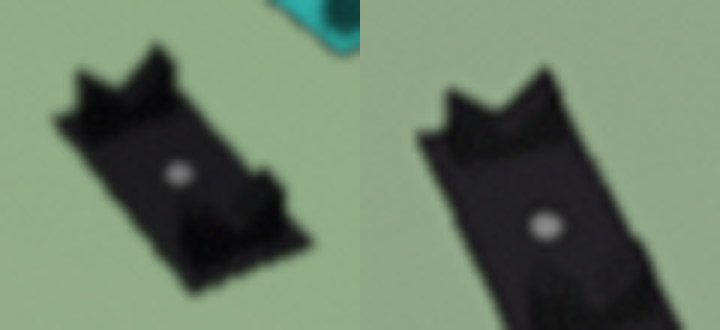

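The black object at scene (260,184) is the cradle: black, with two V saddles. The clipped lamp is plain to see at (365,295). Next I'll fit poses from the known geometry.

```bash
cat > h.py <<'E'
import numpy as np, cv2
from scipy.optimize import least_squares
from rig import ctrl
def proj(info,P,fish=False,H=420):
    f=H/2/np.tan(np.radians(info['fov_y'])/2)
    T=info['camera_from_world'];p=np.atleast_2d(P)@T[:3,:3].T+T[:3,3]
    if fish:
        r=np.hypot(p[:,0],p[:,1]);th=np.arctan2(r,p[:,2]);s=f*th/np.maximum(r,1e-9)
    else: s=f/p[:,2]
    return np.c_[info['cx']+p[:,0]*s,info['cy']+p[:,1]*s]
def world(q,L):
    L=np.atleast_2d(np.array(L,float));c,s=np.cos(q[2]),np.sin(q[2])
    return np.c_[q[0]+c*L[:,0]-s*L[:,1],q[1]+s*L[:,0]+c*L[:,1],L[:,2]]
def fit(obs,q0,loss='soft_l1'):
    # obs: list of (info,fish,local pts,pixels)
    def r(q): return np.concatenate([(proj(i,world(q,L),f)-np.array(u)).ravel() for i,f,L,u in obs])
    o=least_squares(r,q0,loss=loss,x_scale=[100,100,1]);return o.x,r(o.x).reshape(-1,2)
E
python3 - <<'E'
from h import *
sc=ctrl.camera_info('scene');si=ctrl.camera_info('side')
def un(p,off,s): return (np.array(p,float)+.5)/s-.5+np.array(off)
hk=[(27,-81,68.5),(27,-59,68.5),(-6,-81,68.5),(-6,-59,68.5),(27,59,68.5),(27,81,68.5),(-6,59,68.5),(-6,81,68.5)]
hp=un([(107,188),(150,228),(165,152),(212,192),(383,460),(430,500),(440,415),(497,458)],(315,240),6)
jw=[(-18,78,39),(-18,-78,39)];jp=un([(325,150),(475,345)],(180,135),8)
q,r=fit([(sc,False,hk,hp),(si,False,jw,jp)],[500,100,0]);print(q,r.round(1).tolist())
cs=[(-35,-75,6),(35,-75,6),(35,75,6),(-35,75,6)]
# scene: left, bottom, right corners
cp=un([(52,120),(193,293),(312,243),(178,174)],(230,155),6)
dp=un([(186,226),(57,133)],(255,235),6)
# yaw ~: long axis from left-top to bottom-right = +y
qc,r=fit([(sc,False,[(35,-75,6),(35,75,6),(-35,75,6),(0,0,6)],cp),(si,False,[(0,0,6),(-35,75,6)],dp)],[500,-200,0]);print(qc,r.round(1).tolist())
E
```

```text
[5.37443282e+02 2.23710564e+02 1.34452189e-01] [[-0.0, 0.9], [-0.5, 0.6], [1.1, 0.0], [-0.1, -0.4], [-0.3, -0.4], [-0.2, 0.6], [1.2, -1.1], [-0.3, -0.8], [0.8, -0.3], [-0.4, -1.0]]
[ 5.48745774e+02 -2.65246795e+02  2.44492119e-02] [[-0.5, -0.8], [-0.4, -0.6], [0.8, -0.4], [0.2, 0.4], [0.4, -0.3], [-0.2, -0.8]]
```

Both fits have residuals of about 1 px. Next: wrist-camera looks at the cradle and rack on the way.

{"api": "apply_moves", "payload": {
  "commands": [
    [8.5,3.8,-1.3,0,0],
    [8.5,3.8,-1.3,0,0],
    [8.5,3.8,-1.3,0,0],
    [8.5,3.8,-1.3,0,0],
    [8.5,3.8,-1.3,0,0],
    [8.5,3.8,-1.3,0,0],
    [8.5,3.8,-1.3,0,0],
    [8.5,3.8,-1.3,0,0],
    [8.5,3.8,-1.3,0,0],
    [8.5,0,0,0,0.1],
    [8.5,0,0,0,0.105]
  ]
}}

```text
time_s: 1.07
eef_pos: [459.4, -269.4, 241.8]
ee_rot: [-0.0, 0.998, 0.067, -0.0]
force: [-0.7, -0.9, -0.4]
grip_width: 0.995
```

Run:
```python
from h import *
s=ctrl.sense();i=ctrl.camera_info('wrist');im=ctrl.capture('wrist')
print(s['time_s'],s['eef_pos'],s['ee_rot'],s['joints'],np.abs(s['dq']).max())
import pickle;pickle.dump((i,s),open('w1.pkl','wb'))
cv2.imwrite('pics/w1.png',im[:,:,::-1])
```

```text
1.0667 [ 459.43796135 -269.35402421  241.83147849] [-3.25642574e-04  9.97783734e-01  6.65390390e-02 -2.67044726e-04] [-7.50435560e-01  3.30372711e-01  1.47502737e+00  5.78994410e-05
  1.33703296e+00  6.87170846e-01] 1.2602925305834085
```

View pics/w1.png

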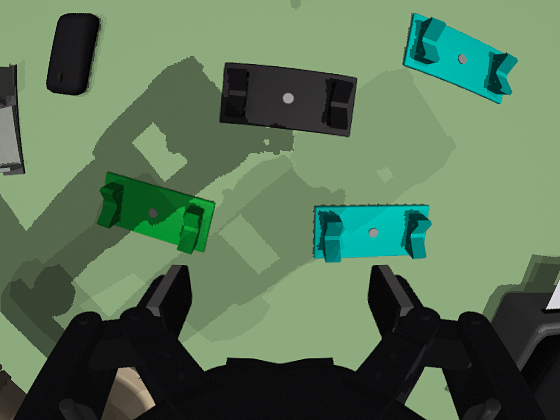

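Run:
```python
from h import *
import pickle;i,s=pickle.load(open('w1.pkl','rb'))
a=cv2.imread('pics/w1.png')
q,r=fit([(i,True,[(35,75,6),(35,-75,6),(-35,-75,6),(-35,75,6),(0,0,6)],[(224,63),(356,77),(350,136),(220,122),(288,98)])],[549,-265,0]);print(q,r.round(1).tolist())
c=cv2.resize(a[50:150,210:370],None,fx=5,fy=5,interpolation=cv2.INTER_CUBIC)
for L in [(35,75,6),(35,-75,6),(-35,-75,6),(-35,75,6),(0,0,6)]+[(x,y,39) for x in(-21,21) for y in(-64,-46,46,64)]:
    u=proj(i,world(q,[L]),True)[0];p=((u-[210,50]+.5)*5).astype(int);cv2.circle(c,tuple(int(v) for v in p),3,(0,0,255),-1)
cv2.imwrite('pics/w1c.png',c)
```

```text
[ 5.46542573e+02 -2.67212777e+02  3.45647454e-02] [[0.1, -0.6], [1.2, -0.7], [-0.1, 0.3], [-1.1, 1.3], [-0.0, 0.0]]
```

View pics/w1c.png

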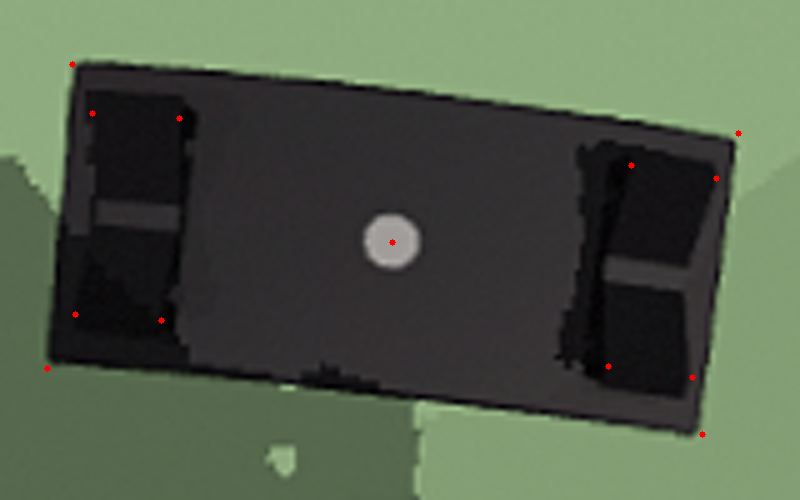

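{"api": "apply_moves", "payload": {
  "commands": [
    [8.5,0.2,-4.0,0,0],
    [8.5,0.2,-4.0,0,0],
    [8.5,0.2,-4.0,0,0],
    [8.5,0.2,-4.0,0,0],
    [8.5,0.2,-4.0,0,0],
    [8.5,0.2,-4.0,0,0],
    [8.5,0.2,-4.0,0,0],
    [8.5,0.2,-4.0,0,0],
    [8.5,0.2,-4.0,0,0],
    [8.5,0.2,-4.0,0,0],
    [8.5,0.2,-4.0,0,0],
    [8.5,0.1,-3.8,0,0]
  ]
}}

```text
time_s: 2.12
eef_pos: [416.6, 207.5, 242.3]
ee_rot: [-0.0, 0.998, 0.068, 0.0]
force: [1.2, -0.8, -0.3]
grip_width: 0.993
```

Run:
```python
from h import *
ctrl.capture('scene')
s=ctrl.sense();i=ctrl.camera_info('wrist');im=ctrl.capture('wrist')
print(s['time_s'],s['eef_pos'],s['ee_rot'],s['joints'],np.abs(s['dq']).max())
import pickle;pickle.dump((i,s),open('w2.pkl','wb'))
cv2.imwrite('pics/w2.png',im[:,:,::-1])
cv2.imwrite('pics/w2c.png',cv2.resize(im[:200,130:430,::-1],None,fx=2.6,fy=2.6,interpolation=cv2.INTER_CUBIC))
```

```text
2.1667 [415.32296228 212.40092347 242.33591418] [-1.30799635e-03  9.97550962e-01  6.99311512e-02 -3.53228825e-05] [0.21936055 0.18292667 1.66493411 0.00270061 1.29341338 1.64944109] 0.18609584329672593
```

View pics/w2.png

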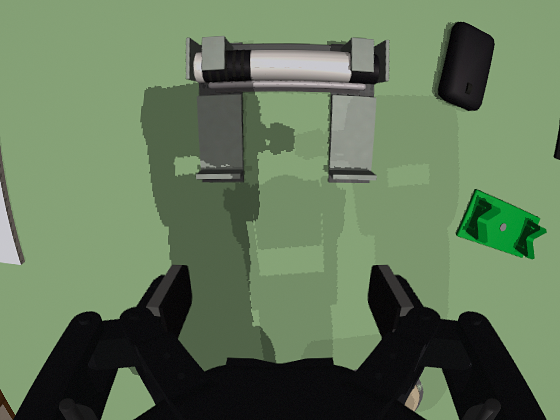

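View pics/w2c.png

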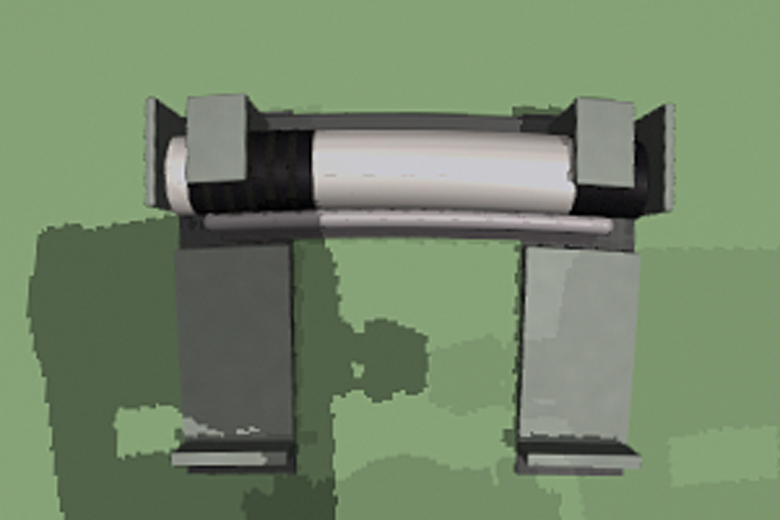

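Run:
```python
from h import *
import pickle;i,s=pickle.load(open('w2.pkl','rb'))
L=[(27,81,68.5),(27,59,68.5),(-6,81,68.5),(-6,59,68.5),(27,-59,68.5),(27,-81,68.5),(-6,-59,68.5),(-6,-81,68.5)]
c=[(187,96),(248,94),(189,183),(247,180),(577,98),(634,101),(576,183),(635,187)]
u=(np.array(c)+.5)/2.6-.5+[130,0]
q,r=fit([(i,True,L,u)],[537,224,.13]);print(q,r.round(1).tolist())
v=cv2.imread('pics/w2c.png')
R=90*0
jy=[(-18,y,39) for y in(-78,0,78)];ln=[(0,y,61) for y in(-90,-40,0,40,90)]
le=[(-114,y,7) for y in(-100,-50,50,100)]+[(-28,y,14) for y in(-100,-50,50,100)]+[(0,96,64),(0,-96,64)]
for P in L+jy+ln+le:
    p=(proj(i,world(q,[P]),True)[0]-[130,0]+.5)*2.6;cv2.circle(v,(int(p[0]),int(p[1])),3,(0,0,255),-1)
cv2.imwrite('pics/w2d.png',v)
```

```text
[5.35125390e+02 2.21312273e+02 1.37008999e-01] [[0.2, 0.2], [-0.3, -0.6], [-0.7, 0.2], [-0.0, 0.1], [-0.0, -0.8], [0.5, 0.1], [0.3, 0.2], [0.1, 0.3]]
```

View pics/w2d.png

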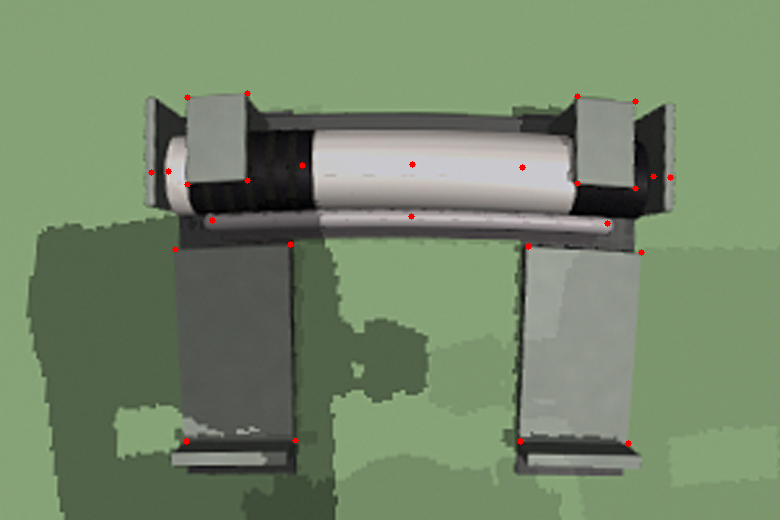

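```bash
cat > d.py <<'E'
from h import *
import sys
R=(535.1,221.3,.137); C=(546.8,-267,.033)
def delta(q,L):
    s=ctrl.sense();w,x,y,z=s['ee_rot'];phi=2*np.arctan2(y,x)
    t=world(q,[L])[0];d=t-s['eef_pos'];c,n=np.cos(phi),np.sin(phi)
    r=world((0,0,-q[2]),[s['eef_pos']-[q[0],q[1],0]])[0]
    print('t',round(s['time_s'],2),'phi',round(phi,4),'eef',s['eef_pos'].round(1),'local',r.round(1),'F',s['force'].round(1),'g',round(s['grip_width'],3),'dqmax',round(np.abs(s['dq']).max(),3))
    print('tool delta mm',round(d[0]*c+d[1]*n,1),round(d[0]*n-d[1]*c,1),round(-d[2],1))
if __name__=='__main__':
    delta({'R':R,'C':C}[sys.argv[1]],[float(v) for v in sys.argv[2:5]])
E
python3 d.py R 48 0 43
```

```text
t 2.22 phi 0.1415 eef [416.  209.4 242.1] local [-119.6    4.5  242.1] F [ 0.3  0.4 -0.4] g 0.996 dqmax 0.102
tool delta mm 167.6 5.3 199.1
```

{"api": "apply_moves", "payload": {
  "commands": [
    [0,3.4,0.1,0,0],
    [0,3.4,0.1,0,0],
    [0,3.4,0.1,0,0],
    [0,3.4,0.1,0,0],
    [0,3.2,0.1,0,0],
    [0,0,0,2,0],
    [0,0,0,3.5,0],
    [0,0,0,3.5,0],
    [0,0,0,3.5,0],
    [0,0,0,2,0],
    [0,0,0,1,0],
    [0,0,0,0,0]
  ]
}}

```text
time_s: 3.22
eef_pos: [583.6, 222.1, 85.2]
ee_rot: [0.0, 0.998, 0.067, -0.002]
force: [-0.0, -1.1, -0.0]
grip_width: -0.0
```

```bash
python3 d.py R 28 0 43
python3 - <<'E'
from h import *
a=ctrl.capture('wrist');cv2.imwrite('pics/w3.png',a[:,:,::-1])
b=ctrl.capture('side');cv2.imwrite('pics/s3.png',cv2.resize(b[100:240,130:330,::-1],None,fx=4,fy=4,interpolation=cv2.INTER_CUBIC))
E
```

```text
t 3.22 phi 0.1341 eef [583.6 222.1  85.2] local [48.2 -5.8 85.2] F [-0.  -1.1 -0. ] g -0.0 dqmax 0.051
tool delta mm -20.2 -5.8 42.2
```

View pics/w3.png

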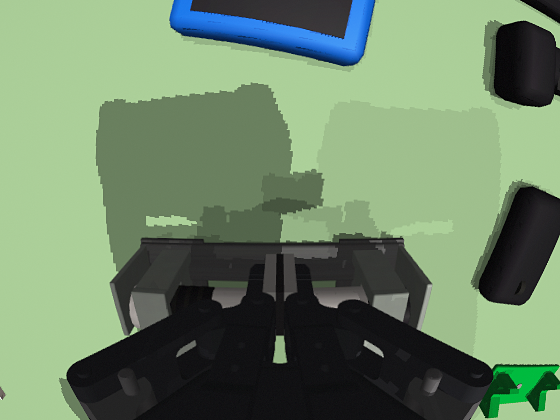

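View pics/s3.png

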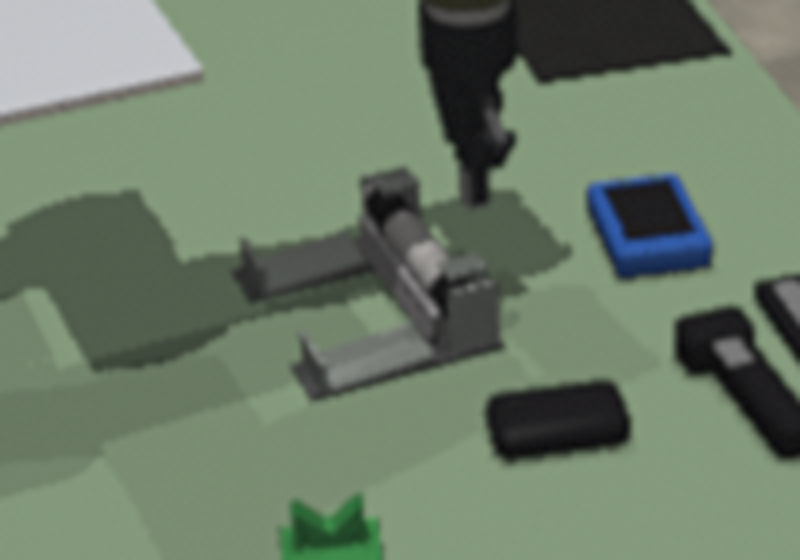

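{"api": "apply_moves", "payload": {
  "commands": [
    [0,0,-0.3,2,0],
    [0,0,-0.3,1.7,0],
    [0,0,0,0.5,0],
    [0,-0.8,0,0,0],
    [0,-0.8,0,0,0],
    [0,-0.4,0,0,0],
    [0,0,0,0,0]
  ]
}}

```text
time_s: 3.9
eef_pos: [564.0, 226.4, 46.9]
ee_rot: [-0.0, 0.998, 0.067, 0.001]
force: [-0.5, 0.2, 0.5]
grip_width: -0.004
```

```bash
python3 d.py R 0 0 43
```

```text
t 3.9 phi 0.1342 eef [564.  226.4  46.9] local [29.3  1.1 46.9] F [-0.5  0.2  0.5] g -0.004 dqmax 0.029
tool delta mm -29.3 1.2 3.9
```

{"api": "apply_moves", "payload": {
  "commands": [
    [0,-0.3,0,0.4,0],
    [0,-0.4,0,0,0],
    [0,-0.4,0,0,0],
    [0,-0.4,0,0,0],
    [0,-0.4,0,0,0],
    [0,-0.4,0,0,0]
  ]
}}

```text
time_s: 4.4
eef_pos: [542.4, 223.4, 42.3]
ee_rot: [-0.0, 0.998, 0.067, 0.002]
force: [8.4, 1.0, 0.6]
grip_width: -0.003
```

```bash
python3 d.py R 0 0 43;python3 - <<'E'
from h import *
b=ctrl.capture('side');cv2.imwrite('pics/s4.png',cv2.resize(b[120:210,170:270,::-1],None,fx=6,fy=6,interpolation=cv2.INTER_CUBIC))
E
```

```text
t 4.4 phi 0.1336 eef [542.4 223.4  42.3] local [ 7.5  1.  42.3] F [8.4 1.  0.6] g -0.003 dqmax 0.151
tool delta mm -7.5 1.1 -0.7
```

View pics/s4.png

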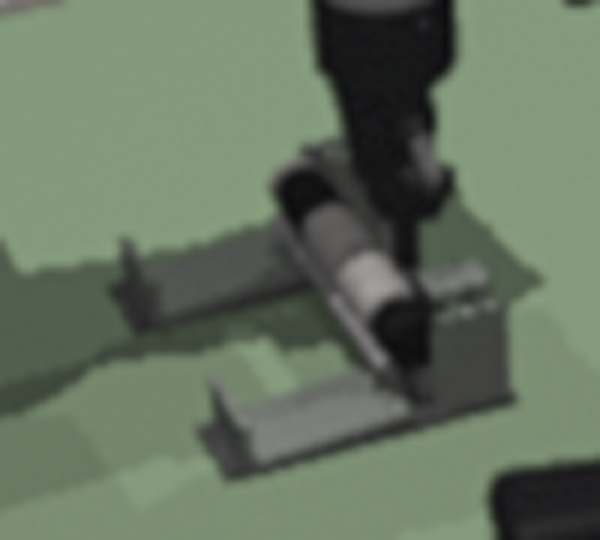

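The lamp is moving out level and straight over the folding jaw, at about 8 N. I'll keep pushing.

{"api": "apply_moves", "payload": {
  "commands": [
    [0,-0.4,0,0,0],
    [0,-0.4,0,0,0],
    [0,-0.4,0,0,0],
    [0,-0.4,0,0,0],
    [0,-0.4,0,0,0]
  ]
}}

```text
time_s: 4.87
eef_pos: [524.4, 220.9, 43.5]
ee_rot: [-0.0, 0.998, 0.067, 0.005]
force: [12.5, 1.4, 7.2]
grip_width: 0.002
```

```bash
python3 d.py R 0 0 43;python3 - <<'E'
from h import *
b=ctrl.capture('side');cv2.imwrite('pics/s5.png',cv2.resize(b[120:210,170:270,::-1],None,fx=6,fy=6,interpolation=cv2.INTER_CUBIC))
E
```

```text
t 4.87 phi 0.1335 eef [524.4 220.9  43.5] local [-10.7   1.   43.5] F [12.5  1.4  7.2] g 0.002 dqmax 0.144
tool delta mm 10.7 1.0 0.5
```

View pics/s5.png

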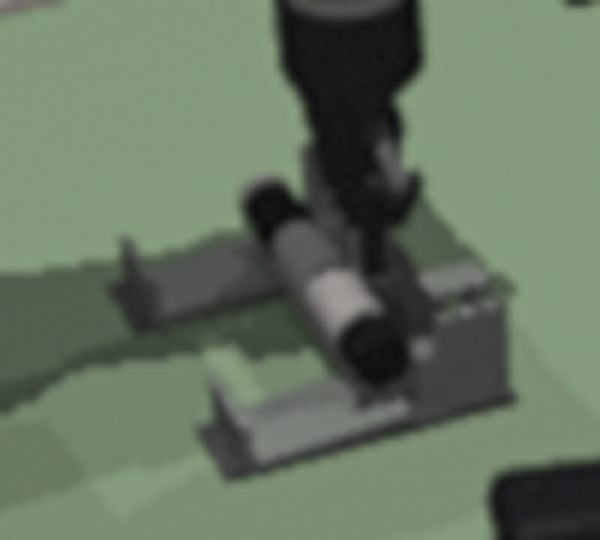

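{"api": "apply_moves", "payload": {
  "commands": [
    [0,-0.4,0,0,0],
    [0,-0.4,0,0,0],
    [0,-0.4,0,0,0],
    [0,-0.4,0,0,0],
    [0,-0.4,0,0,0]
  ]
}}

```text
time_s: 5.33
eef_pos: [504.1, 218.2, 43.1]
ee_rot: [-0.0, 0.998, 0.067, 0.004]
force: [9.5, 1.8, 5.7]
grip_width: 0.003
```

```bash
python3 d.py R 0 0 43;python3 - <<'E'
from h import *
b=ctrl.capture('side');cv2.imwrite('pics/s6.png',cv2.resize(b[120:210,170:270,::-1],None,fx=6,fy=6,interpolation=cv2.INTER_CUBIC))
E
```

```text
t 5.33 phi 0.1335 eef [504.1 218.2  43.1] local [-31.1   1.2  43.1] F [9.5 1.8 5.7] g 0.003 dqmax 0.143
tool delta mm 31.1 1.1 0.1
```

View pics/s6.png

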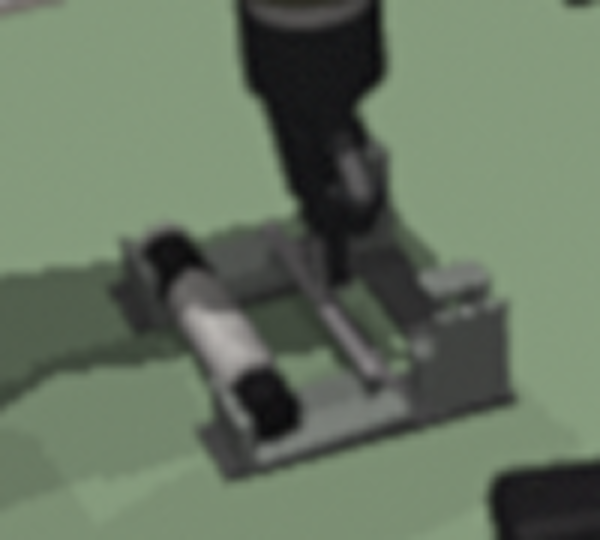

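The lamp is against the kerbs on the ledge and the jaw is nearly back up against the finger. I'll back off and lift, then turn the gripper.

{"api": "apply_moves", "payload": {
  "commands": [
    [0,0.8,0,0,0],
    [0,0.7,0,0,0],
    [0,0,0,-1.5,0],
    [0,0,0,-3,0],
    [0,0,0,-3,0],
    [4,0,0,-3,0],
    [8.5,-2,0,-2.5,0],
    [8.5,-3,0,0,0],
    [8.5,-3,0,0,0],
    [8.5,0,0,0,-0.12],
    [8.5,0,0,0,-0.12],
    [8.5,0,0,0,-0.12]
  ]
}}

```text
time_s: 6.38
eef_pos: [436.1, 209.2, 171.5]
ee_rot: [0.0, 0.969, 0.247, -0.0]
force: [0.4, 0.5, 0.1]
grip_width: 0.977
```

{"api": "apply_moves", "payload": {
  "commands": [
    [8.5,0,0,0,-0.12],
    [8.5,0,0,0,-0.12],
    [8.5,0,0,0,-0.12],
    [8.5,0,0,0,-0.12],
    [8.5,0,0,0,-0.12],
    [8.5,0,0,0,-0.12],
    [8.5,0,0,0,-0.12],
    [8.5,0,0,0,-0.12],
    [8.5,0,0,0,-0.12],
    [8.5,0,0,0,-0.12],
    [8.5,0,0,0,0]
  ]
}}

```text
time_s: 7.3
eef_pos: [436.4, 209.2, 171.2]
ee_rot: [-0.0, 0.661, 0.751, -0.0]
force: [0.2, -1.1, -0.4]
grip_width: 0.996
```

```bash
python3 d.py R -97 0 18;python3 - <<'E'
from h import *
s=ctrl.sense();i=ctrl.camera_info('wrist');im=ctrl.capture('wrist')
import pickle;pickle.dump((i,s),open('w4.pkl','wb'))
for P in [(-97,0,40),(-97,90,24),(-97,-90,24),(-114,50,32),(-114,-50,32),(-18,78,39),(-18,-78,39)]:
    p=proj(i,world((535.1,221.3,.137),[P]),True)[0];print(P,p.round());cv2.circle(im,(int(p[0]),int(p[1])),3,(255,0,0),-1)
cv2.imwrite('pics/w4.png',im[:,:,::-1])
b=ctrl.capture('side');cv2.imwrite('pics/s7.png',cv2.resize(b[120:210,170:270,::-1],None,fx=6,fy=6,interpolation=cv2.INTER_CUBIC))
E
```

```text
t 7.3 phi 1.6982 eef [436.4 209.2 171.2] local [-99.4   1.5 171.2] F [ 0.2 -1.1 -0.4] g 0.996 dqmax 0.208
tool delta mm -1.5 2.4 153.2
(-97, 0, 40) [283. 201.]
(-97, 90, 24) [282.  94.]
(-97, -90, 24) [283. 283.]
(-114, 50, 32) [262. 142.]
(-114, -50, 32) [265. 251.]
(-18, 78, 39) [378. 110.]
(-18, -78, 39) [366. 278.]
```

View pics/w4.png

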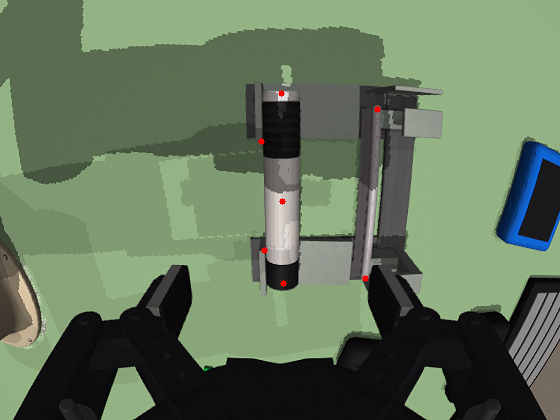

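View pics/s7.png

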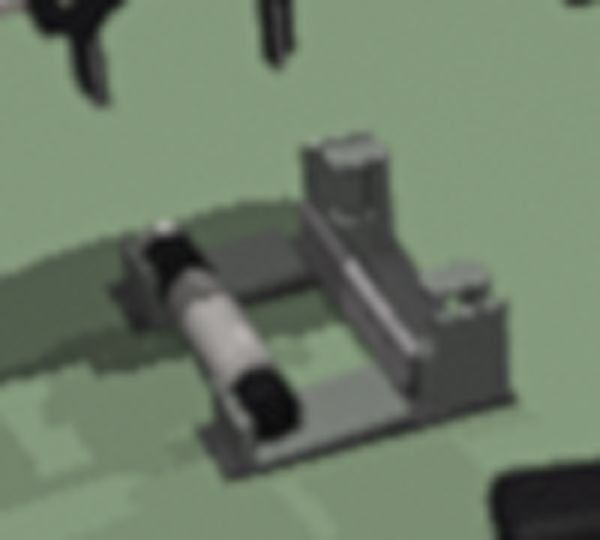

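The lamp lies on the ledge where predicted (image centre (283,195), along the kerbs) and has been let go. I'll descend and grip it.

{"api": "apply_moves", "payload": {
  "commands": [
    [8.5,-0.1,0.2,2,-0.01],
    [8.5,0,0,3.5,0],
    [8.5,0,0,3.5,0],
    [8.5,0,0,3,0],
    [8.5,0,0,2,0],
    [8.5,0,0,1.3,0],
    [8.5,0,0,0,0],
    [8.5,0,0,0,0]
  ],
  "squeeze": 40
}}

```text
time_s: 8.07
eef_pos: [438.8, 208.5, 18.3]
ee_rot: [-0.0, 0.659, 0.752, -0.0]
force: [0.6, -1.0, 0.8]
grip_width: 0.998
```

```bash
python3 d.py R -97 0 18
```

```text
t 8.07 phi 1.7015 eef [438.8 208.5  18.3] local [-97.1   0.5  18.3] F [ 0.6 -1.   0.8] g 0.998 dqmax 0.031
tool delta mm -0.5 0.1 0.3
```

{"api": "apply_moves", "payload": {
  "commands": [
    [4,0,0,0,0],
    [3,0,0,0,0],
    [2,0,0,0,0],
    [2,0,0,0,0],
    [2,0,0,0,0],
    [2,0,0,0,0]
  ],
  "squeeze": 40
}}

```text
time_s: 8.57
eef_pos: [439.3, 208.6, 19.0]
ee_rot: [0.0, 0.659, 0.752, 0.0]
force: [-2.1, -0.0, 6.2]
grip_width: 0.362
```

```bash
python3 d.py R -97 0 18
```

```text
t 8.57 phi 1.7037 eef [439.3 208.6  19. ] local [-96.6   0.5  19. ] F [-2.1 -0.   6.2] g 0.362 dqmax 0.002
tool delta mm -0.5 -0.4 1.0
```

{"api": "apply_moves", "payload": {
  "commands": [
    [2,0,0,-0.5,0],
    [2,0,0,-1.5,0],
    [2,0,0,-2.5,0],
    [2,0,0,-3,0],
    [2,0,0,-3,0],
    [2,0,0,-3,0],
    [2,0,0,-1.5,0],
    [2,0,0,0,0]
  ]
}}

```text
time_s: 9.23
eef_pos: [440.1, 208.9, 171.6]
ee_rot: [0.002, 0.659, 0.753, 0.002]
force: [0.4, 0.4, -2.5]
grip_width: 0.361
```

```bash
python3 d.py C 0 0 160;python3 - <<'E'
from h import *
im=ctrl.capture('wrist')
cv2.imwrite('pics/w5.png',im[:,:,::-1])
b=ctrl.capture('side');cv2.imwrite('pics/s8.png',cv2.resize(b[60:210,130:330,::-1],None,fx=4,fy=4,interpolation=cv2.INTER_CUBIC))
E
```

```text
t 9.23 phi 1.7038 eef [440.1 208.9 171.6] local [-90.9 479.1 171.6] F [ 0.4  0.4 -2.5] g 0.361 dqmax 0.072
tool delta mm -485.8 42.6 11.6
```

View pics/w5.png

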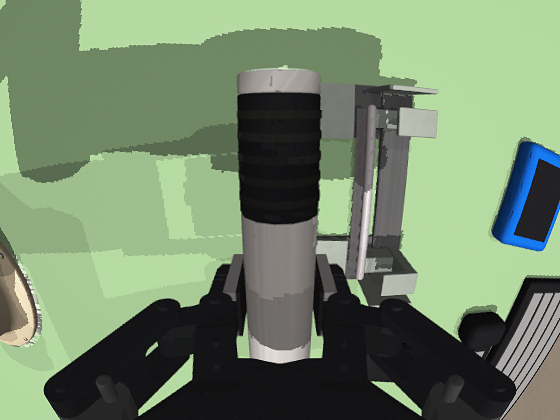

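View pics/s8.png

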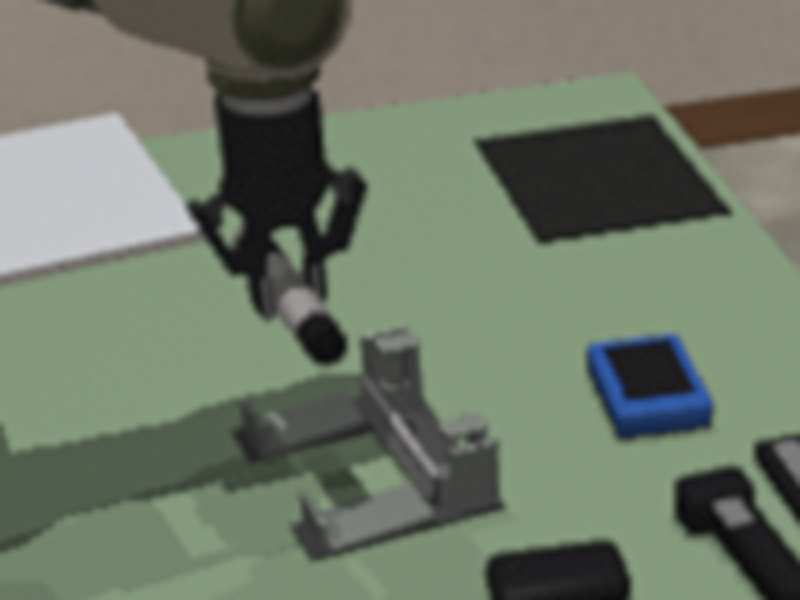

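{"api": "apply_moves", "payload": {
  "commands": [
    [2,-2.5,0.3,0,0],
    [2,-4.0,0.35,0,0],
    [2,-4.0,0.35,0,0],
    [2,-4.0,0.35,0,0],
    [2,-4.0,0.35,0,0],
    [2,-4.0,0.35,0,0],
    [2,-4.0,0.35,0,0],
    [2,-4.0,0.35,0,0],
    [2,-4.0,0.35,0,0],
    [2,-4.0,0.35,0,0],
    [2,-4.0,0.35,0,0],
    [2,-3.0,0.35,0,0]
  ]
}}

```text
time_s: 10.33
eef_pos: [539.7, -239.7, 165.7]
ee_rot: [-0.002, 0.659, 0.752, -0.0]
force: [-0.3, 0.1, -3.3]
grip_width: 0.358
```

{"api": "apply_moves", "payload": {
  "commands": [
    [2,-1.5,0,0,0],
    [2,0,0,0,0.05],
    [2,0,0,0,0.05],
    [2,0,0,0,0],
    [2,0,0,0,0]
  ]
}}

```text
time_s: 10.75
eef_pos: [541.9, -251.4, 166.5]
ee_rot: [-0.002, 0.695, 0.719, -0.0]
force: [0.4, -1.0, -2.2]
grip_width: 0.361
```

```bash
python3 d.py C 0 0 80;python3 - <<'E'
from h import *
im=ctrl.capture('wrist')
cv2.imwrite('pics/w6.png',im[:,:,::-1])
b=ctrl.capture('side');cv2.imwrite('pics/s9.png',cv2.resize(b[150:350,190:430,::-1],None,fx=3,fy=3,interpolation=cv2.INTER_CUBIC))
E
```

```text
t 10.75 phi 1.6052 eef [ 541.9 -251.4  166.5] local [ -4.4  15.8 166.5] F [ 0.4 -1.  -2.2] g 0.361 dqmax 0.012
tool delta mm -15.8 4.4 86.5
```

View pics/w6.png

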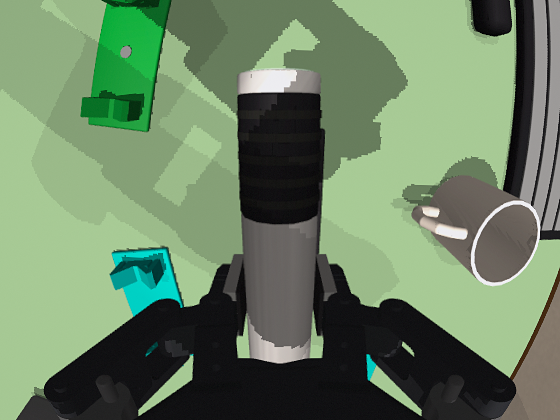

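View pics/s9.png

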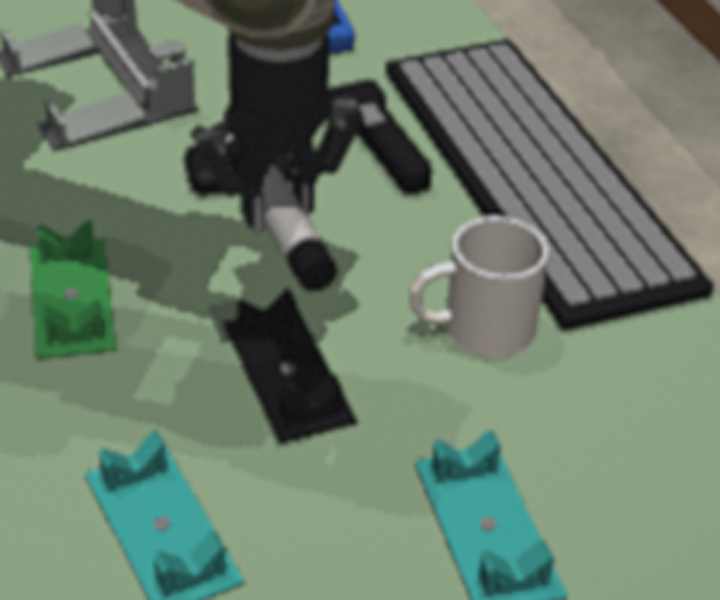

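Run:
```python
from h import *
a=ctrl.camera_info('scene');b=ctrl.camera_info('side')
# mug base/rim pts: scene rim centre ~ (199,184); side rim centre (190+499/3,150+247/3)
obs=[(a,(199,184)),(b,(190+499/3,150+247/3))]
f=lambda P:np.concatenate([proj(i,P)[0]-u for i,u in obs])
o=least_squares(f,[650,-250,92]);print(o.x,o.fun)
```

```text
[ 735.70448069 -260.67208263   85.67256663] [-1.05266484 -0.02942626 -0.99757312  0.06586167]
```

{"api": "apply_moves", "payload": {
  "commands": [
    [2,-0.8,0.2,0,0],
    [2,-0.8,0.2,0,0],
    [2,0,0,2,0],
    [2,0,0,3,0],
    [2,0,0,2.5,0],
    [2,0,0,1.5,0],
    [2,0,0,1,0],
    [2,0,0,0,0],
    [2,0,0,0,0]
  ]
}}

```text
time_s: 11.6
eef_pos: [547.3, -268.2, 68.8]
ee_rot: [0.0, 0.695, 0.719, 0.0]
force: [-0.2, -0.3, -1.9]
grip_width: 0.362
```

```bash
python3 d.py C 0 0 35;python3 - <<'E'
from h import *
b=ctrl.capture('side');c=ctrl.capture('scene')
f=lambda x:cv2.resize(x,None,fx=5,fy=5,interpolation=cv2.INTER_CUBIC)
cv2.imwrite('pics/s10.png',np.hstack([f(b[220:310,240:320,::-1]),f(c[140:230,220:300,::-1])]))
E
```

```text
t 11.6 phi 1.6037 eef [ 547.3 -268.2   68.8] local [ 0.4 -1.2 68.8] F [-0.2 -0.3 -1.9] g 0.362 dqmax 0.024
tool delta mm 1.2 -0.4 33.8
```

View pics/s10.png

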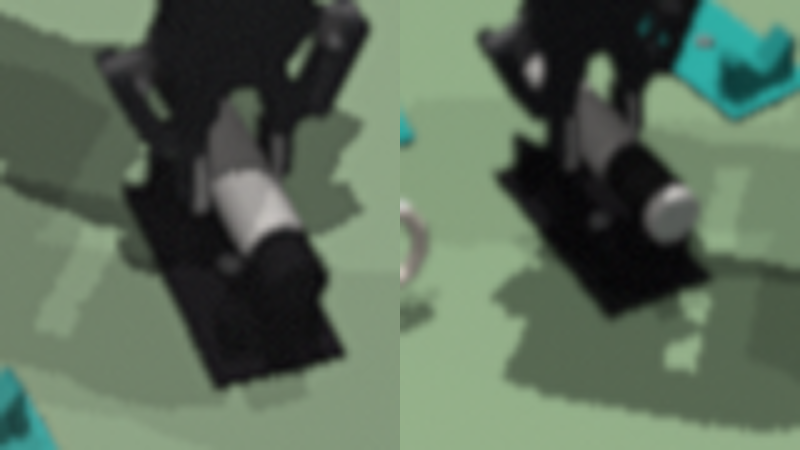

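Run:
```python
from h import *
i=ctrl.camera_info('scene');T=(547.3,-268.2,.033)
for z in (72,74,76,78):
  print(z,proj(i,world(T,[(0,88,z),(0,90,z),(0,92,z)]))-[274.2,182.6])
```

```text
72 [[0.31914948 0.39589838]
 [0.68851319 0.80463429]
 [1.05866119 1.21423809]]
74 [[ 0.32282345 -0.15668501]
 [ 0.69263835  0.25195912]
 [ 1.06323945  0.66147199]]
76 [[ 0.32650632 -0.71060692]
 [ 0.69677351 -0.30205622]
 [ 1.06782882  0.10736408]]
78 [[ 0.33019812 -1.26587222]
 [ 0.70091872 -0.85741661]
 [ 1.07242935 -0.44809054]]
```

{"api": "apply_moves", "payload": {
  "commands": [
    [2,0,0,1,0],
    [2,0,0,1,0],
    [2,0,0,0.5,0],
    [2,0,0,0.2,0],
    [2,0,0,0,0]
  ]
}}

```text
time_s: 12.12
eef_pos: [546.7, -267.4, 40.5]
ee_rot: [-0.001, 0.695, 0.719, -0.0]
force: [-0.2, -0.3, -2.9]
grip_width: 0.359
```

```bash
python3 d.py C 0 0 35;python3 - <<'E'
from h import *
b=ctrl.capture('side');c=ctrl.capture('scene')
f=lambda x:cv2.resize(x,None,fx=5,fy=5,interpolation=cv2.INTER_CUBIC)
cv2.imwrite('pics/s11.png',np.hstack([f(b[220:310,240:320,::-1]),f(c[140:230,220:300,::-1])]))
E
```

```text
t 12.12 phi 1.6038 eef [ 546.7 -267.4   40.5] local [-0.1 -0.4 40.5] F [-0.2 -0.3 -2.9] g 0.359 dqmax 0.016
tool delta mm 0.4 0.1 5.5
```

View pics/s11.png

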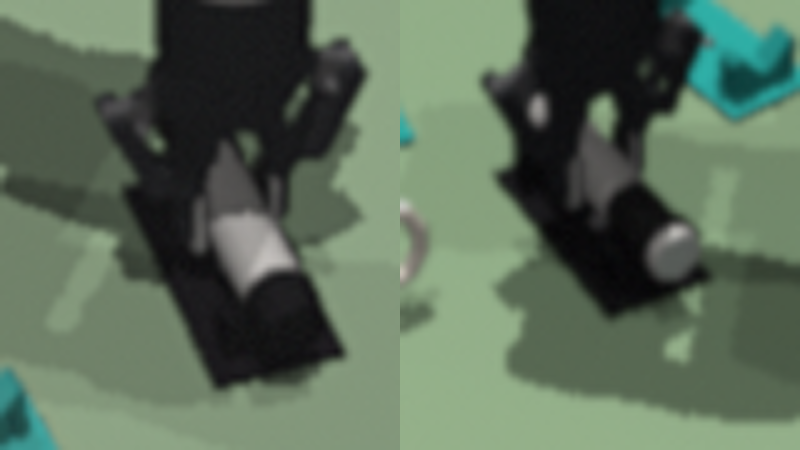

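The lens cap's pixel position agrees with the prediction to within 1 px. The lamp is centred in the grip with its axis about 5 mm above the TCP. Now a slow lowering to contact.

{"api": "apply_moves", "payload": {
  "commands": [
    [2,0,0,0.2,0],
    [2,0,0,0.2,0],
    [2,0,0,0.1,0],
    [2,0,0,0,0]
  ]
}}

```text
time_s: 12.55
eef_pos: [546.9, -267.6, 36.1]
ee_rot: [-0.0, 0.695, 0.719, -0.0]
force: [-0.6, 0.3, -3.0]
grip_width: 0.359
```

{"api": "apply_moves", "payload": {
  "commands": [
    [2,0,0,0.1,0],
    [2,0,0,0.1,0],
    [2,0,0,0,0]
  ]
}}

```text
time_s: 12.8
eef_pos: [547.2, -267.7, 35.0]
ee_rot: [0.0, 0.696, 0.718, 0.0]
force: [-1.0, 1.6, 3.3]
grip_width: 0.359
```

Contact is felt: the vertical force went from -3 N to +3.3 N at the expected height. Releasing.

{"api": "apply_moves", "payload": {
  "commands": [
    [3.4,0,0,0,0],
    [3.8,0,0,0,0],
    [4.5,0,0,0,0],
    [5.5,0,0,0,0],
    [7,0,0,0,0],
    [7,0,0,0,0]
  ],
  "squeeze": 20
}}

```text
time_s: 13.3
eef_pos: [547.0, -267.7, 34.3]
ee_rot: [0.0, 0.695, 0.719, -0.0]
force: [0.7, -0.3, -0.0]
grip_width: 0.818
```

{"api": "apply_moves", "payload": {
  "commands": [
    [7,0,0,-1,0],
    [7,0,0,-2,0],
    [7,0,0,-3,0],
    [7,0,0,-3,0],
    [7,0,0,-3,0],
    [7,0,0,-3,0],
    [7,-4,0,0,0],
    [7,-4,0,0,0],
    [7,-4,0,0,0],
    [7,-4,0,0,0],
    [7,0,0,0,0]
  ]
}}

```text
time_s: 14.22
eef_pos: [550.3, -434.0, 183.6]
ee_rot: [0.0, 0.697, 0.717, -0.001]
force: [-1.0, 0.1, -1.3]
grip_width: 0.821
```

```bash
python3 d.py C 0 0 35;python3 - <<'E'
from h import *
i=ctrl.camera_info('wrist');im=ctrl.capture('wrist')
import pickle;pickle.dump(i,open('w7.pkl','wb'))
for P in [(0,0,40),(0,90,40),(0,-90,40),(-35,75,6),(35,75,6),(35,-75,6),(-35,-75,6)]:
    p=proj(i,world((546.8,-267,.033),[P]),True)[0];print(P,p.round());cv2.circle(im,(int(p[0]),int(p[1])),2,(255,0,0),-1)
cv2.imwrite('pics/w7.png',im[:,:,::-1])
b=ctrl.capture('side');c=ctrl.capture('scene')
cv2.imwrite('pics/scene7.png',c[:,:,::-1])
f=lambda x:cv2.resize(x,None,fx=5,fy=5,interpolation=cv2.INTER_CUBIC)
cv2.imwrite('pics/s12.png',np.hstack([f(b[220:310,240:320,::-1]),f(c[140:230,220:300,::-1])]))
E
```

```text
t 14.22 phi 1.5983 eef [ 550.3 -434.   183.6] local [  -2.  -167.   183.6] F [-1.   0.1 -1.3] g 0.821 dqmax 0.132
tool delta mm 167.0 1.1 148.6
(0, 0, 40) [281.   4.]
(0, 90, 40) [280. -82.]
(0, -90, 40) [282. 107.]
(-35, 75, 6) [244. -52.]
(35, 75, 6) [316. -52.]
(35, -75, 6) [319.  91.]
(-35, -75, 6) [244.  92.]
```

View pics/s12.png

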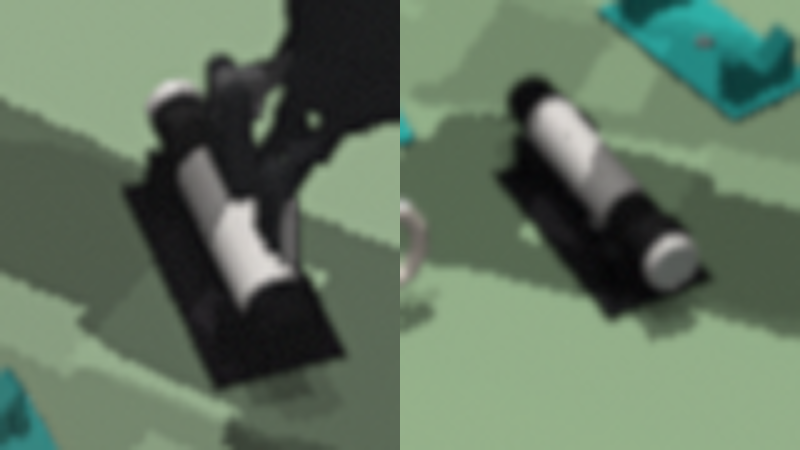

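View pics/w7.png

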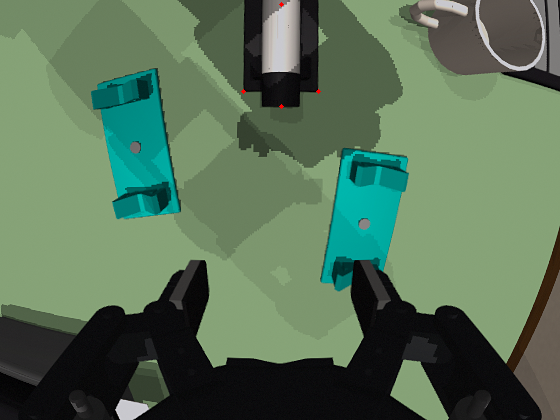

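View pics/scene7.png

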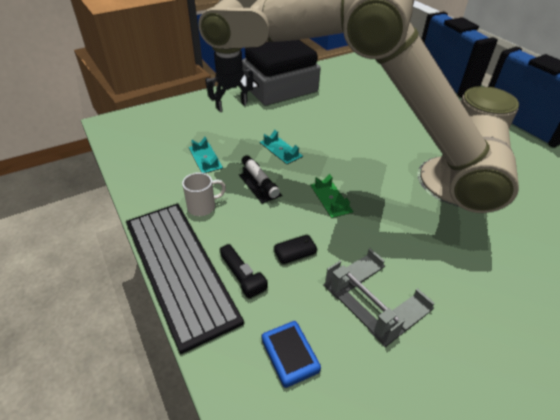

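The lamp lies in both saddles. Its near end is at wrist pixel (281,106), against a prediction of (282,107), and it is centred between the base edges. Mug, mouse, reader and scanner are at their starting pixels, and the arm is clear.

```bash
python3 -c "
from rig import ctrl
print(ctrl.finish_job())"
```

```text
the job is handed in; nothing more can be done
None
```

The lamp is lying in both V saddles of the black charging cradle, and I handed the job in at about 14.4 s of the 58 s allowed. The hand-in gives no verdict, so what follows is my own checking.

- **Rolling out:** I pushed the lamp from behind with closed fingertips, at up to about 14 N. It came over the sprung jaw and stopped against the kerbs on the front ledge. The fingers then lifted clear of it for more than a second before the grasp.
- **Placing:** I gripped the lamp at its middle, carried it over and lowered it until contact showed at the expected height. Then I opened the fingers and backed away.
- **Last checks:**
  - The lamp's visible end in the wrist picture was within about 1 px of the seated, centred position.
  - The side and scene views showed it lying in line in the cradle.
  - The mouse, mug, reader and scanner stood at their starting pixels, and the arm was clear of everything.
- **Disagreements:** None failed. My two cradle measurements differed by about 3 mm, and I used the wrist camera's. The last wrist picture showed only the near half of the lamp, so the far half rests on the side and scene views.

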